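Try the refitted lid stay on the block chest and close it again

ROBOT

A 7-joint arm with a two-finger parallel gripper is mounted at the origin on a cart in front of the work surface, level with it; the furniture and walls round the work are solid. World frame = base frame: x ahead of the robot, y to its left, z up, the work surface at z = 0. Lengths are in m, angles in rad, forces in N, time in s.
With the tool pointing down it reaches from about 0.35 to 0.9 m from the base axis. Payload 8.1 kg.
Tool frame: the origin (TCP) lies on the mounting face of the last link; the fingertips stand 173 mm ahead of it and the grasp point (between the pads) lies 155 mm ahead of it; z points along the fingers, y is the line along which they close (so a half turn about z gives the same grasp; the last joint's range is limited). The gripper opens to 85 mm and grips with 20 to 120 N. Pads are 22 mm wide; open, the fingers measure 114 mm over their backs; the gripper's body (76 mm by 85 mm) begins 54 mm behind the grasp point. The pads swing forward as they close: fully open they stand 13 mm farther back than shut.
Start: joints at [1.003, 0.434, 0.025, 1.573, -0.012, 1.134, -0.075], TCP at [0.28, -0.559, 0.405] pointing down, gripper open.
Joint ranges: [-2.62, 2.62], [-0.44, 2.09], [-1.27, 1.32], [0.08, 2.57], [-1.32, 4.46], [0.12, 2], [-2.74, 2.74]. Speed limits (rad/s): [2.22, 2.22, 3.01, 3.01, 3.14, 3.14, 3.14].

INTERFACE

Orientations are given as a unit quaternion [w, x, y, z].
In Python, from bench import bot, viewer, order gives the robot as it stands.
- The arm moves only by the tool carry_out, never from a script. Its argument "commands" is text: rows parted by semicolons, each of 7 numbers parted by spaces: the shift along the world's x, y, z as a fraction of full scale, then the turn, a rotation vector about the world's x, y, z as a fraction of full scale, then the gripper command: -1 is fully open, 1 is shut, values between are in proportion. In form: dx dy dz wx wy wz grip; .... A call has 1 to 12 rows; each row shifts and turns the commanded pose from where the row before left it; what a row does not reach is not made up. Full scale, the value 1, is 50 mm for a shift and 180 degrees for a turn. A row lasts 1/10 s, in which the tool goes at most 50 mm and 8.59 degrees, less where a joint would pass 70% of its speed; a pose out of reach is approached as far as the arm can. A call with a number of a shift or a turn outside -1 to 1 is refused whole. A call with a gripper value outside its range is refused whole. The fingers move at their own pace and stop on an object; the grip force is fixed at half the most. Time passes only in rows, so rows that do not move let the fingers close. It gives the time, the measured TCP pose, the force, the opening and the grip force at its end, in the units of the state.
- bot.get_state(): the state, without advancing time (a new reading comes with each control period).
- viewer.read_camera(name): name is "scene" or "top" or "wrist"; returns a dict with "pixels" (400x640x3 uint8, red, green, blue), "fx", "fy", "cx", "cy" (pixels), "eye" and "attitude" of the camera in the world. Camera axes: x right, y down, z forward; pixel columns grow to the right and rows downward; lengths in m; the calibration is good to about 2 mm. A picture is of the moment at which its call begins. There is no depth.
- order.job_done(): hands the job in; it is judged then, once.
The state is a dict: "clock": time; "qpos": joint angles; "qd": joint speeds; "tau": joint torques, N m; "tool_pos": TCP position; "tcp_rot": TCP orientation; "ft_force": force on the tool from outside, world axes, zero at the start; "moment": the same for the moment, N m; "opening": finger opening in m; "finger_force": force on a finger pad.
Only numpy, scipy, OpenCV 4.12 (cv2) and the standard library are available. Lean on these libraries where they do the work, as an engineer would, in place of code of your own. Each camera call takes 0.05 s, during which the arm holds its last target. There are 200 camera calls.

TASK

The folding stay on the grey block chest has just been refitted and needs one trial: raise the lid all the way until the stay goes past its lock point, let the lid back down firmly onto the locked stay and let go, so that the stay alone carries it. Then close the chest: lift the lid slightly to take its weight off the stay, press the knee down gently to fold it, and lower the lid by hand until fully shut, without letting it slam, forcing the stay or its knee, or disturbing the things around.

Things in the scene. Friction and masses are not known exactly. Their poses are not given: they have to be found in the camera images.
- chest: Grey sheet-metal chest, fixed to the bench, 170 (x, front to back) x 200 (y) x 100 mm high, rim at 100, a tray of filed blocks inside; origin at the centre of its underside, +x to its back (hinge side), +y to its left, z up. The folding stay is outside its left wall (+y side): two 82 mm steel links that meet at the knee, from a foot on the wall to the lid's edge 70 mm from the hinge.
- lid (a joint): Lid angle in rad: 0 shut, growing as it opens. The stay comes straight and stops the lid hard somewhere between 1.25 and 1.6 rad; locked, the lid rests about 0.2 to 0.25 rad lower. The exact angle differs each time, as the stay's foot may be screwed anywhere along a 16 mm slot, so feel for it. Forced against the stay with over 20 N at the pull bar, it drags the foot along the slot.
- lid_hinge (a point): Centre of the hinge line on the rear rim (chest frame x +85, y 0, z +100 mm). The lid, 170 x 200 x 8 mm and about 0.9 kg, turns here about the chest's y axis with 0.55 N m of friction: it stays where it is left above about 0.9 rad, and falls when let go below that.
- pull_bar (a point): Centre of the lid's round pull bar, 10 mm thick, along the chest's y, with 100 mm free between its two arms; 34 mm ahead of the lid's front edge, 204 mm from the hinge line. With the lid shut it is 104 mm above the bench. Grip it from above, one finger before and one behind it; it may turn in the fingers as the lid swings. Moving the lid takes about 2 to 8 N here.
- stay_knee (a joint): Knee angle in rad: near 0 with the lid shut, 2.09 with both links in line (lid at the top of its travel), about 2.9 at its springy stop past the lock point, knee raised. A weak spring draws the knee up past the line when the lid is at the top; the lid must then be let down onto it until the knee meets its stop. Pressed down to under 1.9 the knee stays folded, and the lid has come down slightly with it.
- stay_lower: Lower link of the stay, flat steel 82 x 11 x 3 mm, with the knee's finger bar at its far end; carries the upper link. Origin at its pivot on the foot, on the left wall 20 mm below the rim and 57 to 73 mm ahead of the chest's centre; x points along the link to the knee, y as the chest's y. More than 10 N on the stay bends it.
- knee_bar (a point): Middle of the knee's finger bar: dark steel, 10 mm thick, sticking out 54 mm to the left (+y) of the stay; this point is 43 mm outside the chest's left wall. With the lid up it is about 10 (in line) to 45 mm (locked) above the rim; press it straight down from above. That takes over 12 N with the lid resting on the locked stay, 2 to 5 N with the lid lifted to the top, where it stays.
- label_roll_mid (a point): Bystander: white roll of labels 62 x 62 x 26 mm lying flat, leave alone; centre.
- cassette_mid (a point): Bystander: tissue cassette 29 x 40 x 12 mm, leave alone; centre.
- timer_mid (a point): Bystander: bench timer 78 x 62 x 17 mm, leave alone; centre.

How it is judged:
On the way, in this order (a step that is already met when the one before it is completed fails the run):
1. the lid rests on the locked stay (knee above 2.736 rad, near its stop), still and touched by nothing of the robot, for half a second (value of joint stay_knee above 2.736 rad and value of joint lid above 0.9 rad and contact force between each of lid, stay_lower and anything else below 0.2 N and velocity of joint lid between -0.05 and 0.05 rad/s), for 0.5 s.
2. the knee is folded (below 1.9 rad) while the lid is still up (above 0.6 rad) (value of joint stay_knee below 1.9 rad and value of joint lid above 0.6 rad), for 0.1 s.
At the end, for the whole second after the job is handed in: The lid is fully shut (within 0.03 rad) and at rest, with the stay folded (knee below 0.4 rad) (value of joint lid below 0.03 rad and value of joint stay_knee below 0.4 rad and velocity of joint lid between -0.05 and 0.05 rad/s); the robot touches nothing.
It fails at once if the stay or its knee is pushed with more than 10 N (contact force between stay_lower and anything else above 10 N).
It fails at once if the lid is forced so hard against the stay that the stay's foot is dragged more than 1.5 mm along its slot (distance of stay_lower from where it was at the start of the episode above 0.0015 m).
It fails at once if the lid slams: it falls faster than 1.5 rad/s in the last 0.35 rad (value of joint lid below 0.35 rad and velocity of joint lid below -1.5 rad/s).
It fails at once if the label roll, the cassette or the timer is moved by more than 20 mm (distance of any of label_roll_mid, cassette_mid, timer_mid from where it was at the start of the episode above 0.02 m).
It also fails if it takes over 62 s, if anything falls off the work surface, if the arm or the gripper's body presses on something with over 40 N, if the wrist force passes 120 N, or if a joint passes its speed limit or range.

## Working session

There is one attempt and no reset: what is moved stays moved. The work goes in short steps, Python scripts to look and compute and a tool call to move; the robot and the scene stay as the last step left them, time stands still between calls to the robot, and variables do not carry over. Pictures are saved under pics/ and viewed, at most 10 in all, crops included, and the job is handed in when it is done.

Besides the shell and the picture viewer there is one more tool, called as name(argument=value, ...) on one line, values as JSON. carry_out: Moves the arm, as the interface text tells. Shift numbers are shares of 50 mm and turn numbers shares of 180 degrees, none past 1 either way. Its arguments: {"type":"object","properties":{"commands":{"type":"string"}},"required":["commands"]}

```bash
mkdir -p pics; cat > h.py <<'E'
import numpy as np,cv2
from scipy.spatial.transform import Rotation as R
from bench import bot,viewer,order
def rot(q): return R.from_quat([q[1],q[2],q[3],q[0]]).as_matrix()
def cam(n): 
    c=viewer.read_camera(n); cv2.imwrite(f'pics/{n}_{bot.get_state()["clock"]:.2f}.png',c['pixels'][...,::-1]); return c
def ray(c,u,v):
    a=np.array(c['attitude']); M=rot(a) if a.shape==(4,) else a
    return np.array(c['eye']),M@np.array([(u-c['cx'])/c['fx'],(v-c['cy'])/c['fy'],1])
def onz(c,u,v,z):
    e,d=ray(c,u,v); return e+d*(z-e[2])/d[2]
def tri(c1,p1,c2,p2):
    e1,d1=ray(c1,*p1);e2,d2=ray(c2,*p2); s=np.linalg.lstsq(np.c_[d1,-d2],e2-e1,rcond=None)[0]
    a,b=e1+d1*s[0],e2+d2*s[1]; return (a+b)/2,np.linalg.norm(a-b)
E
python3 - <<'E'
from h import *
s=bot.get_state();print(s)
ims=[]
for n in('scene','top'):
    c=cam(n);print(n,c['eye'],c['attitude'],c['fx'],c['cx'],c['cy']);ims.append(c)
import pickle;pickle.dump(ims,open('c0.pkl','wb'))
E
ls pics
```

```text
{'clock': 0.0, 'qpos': array([ 1.00340652,  0.43523263,  0.02496   ,  1.57410669, -0.01160762,
        1.13397511, -0.07508228]), 'qd': array([-5.59915862e-04, -4.01803165e-04,  6.16787996e-05, -5.01737174e-04,
        2.71001457e-04, -4.99828640e-04,  1.00560890e-04]), 'tau': array([-9.09747978e-04, -6.70450759e+01,  1.02505222e+00, -3.16214097e+01,
        1.55957043e-02,  1.22576227e-02,  3.31937349e-05]), 'tool_pos': array([ 0.28002183, -0.55850154,  0.40391588]), 'tcp_rot': array([-7.49441949e-04,  9.73122343e-01,  2.30287394e-01, -2.44729858e-04]), 'ft_force': array([ 0.01289212, -0.40758661, -0.2108605 ]), 'moment': array([ 0.02929019, -0.00996882,  0.03918319]), 'finger_force': 0.0, 'opening': 0.08558057976268824}
scene [-0.02283088  0.54384596  0.69655101] [ 0.18832266 -0.42940507  0.8034993  -0.36678978] 368.8083601575326 325.0473105443694 201.85844800083478
top [0.38738939 0.14428839 1.21399983] [ 0.04647516 -0.69841348  0.71231845 -0.05158588] 474.78051203308615 321.4924501948669 199.24741432719415
scene_0.05.png
top_0.10.png
```

View pics/scene_0.05.png

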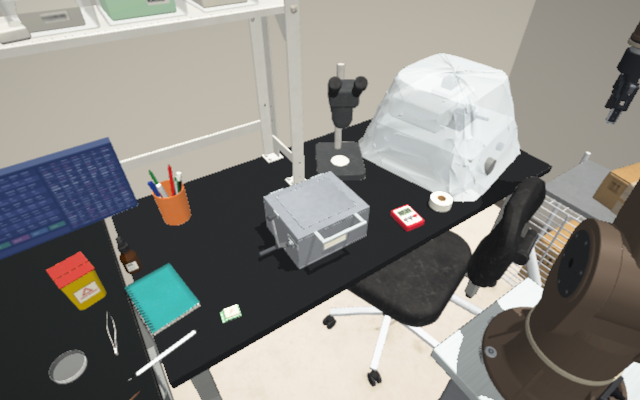

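View pics/top_0.10.png

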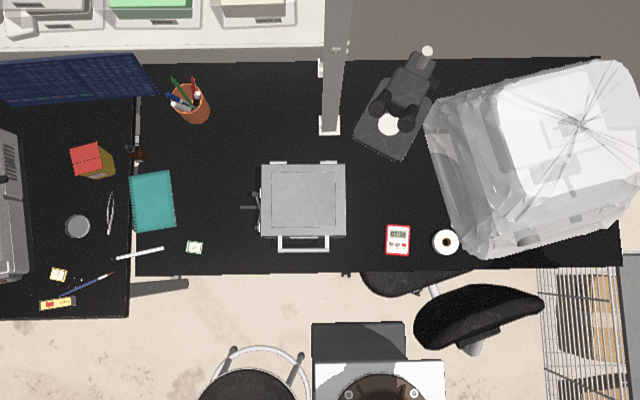

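The scene shows the grey chest around (316,220), with its pull bar toward the robot and the knee bar on the left at (270,252). In the top view the chest spans about (262–347, 163–238), the pull bar is at (303,249) and the knee bar at (250,207). I'll enlarge both to pick out details.

```bash
python3 - <<'E'
import cv2,numpy as np
a=cv2.imread('pics/scene_0.05.png')[165:275,245:385];b=cv2.imread('pics/top_0.10.png')[150:260,230:370]
cv2.imwrite('pics/z1.png',np.vstack([cv2.resize(i[:,:], None,fx=5,fy=5,interpolation=cv2.INTER_CUBIC)[:,:] for i in (a,b)])[:, :] if 0 else np.vstack([cv2.resize(i,(700,550),interpolation=cv2.INTER_CUBIC) for i in (a,)]))
cv2.imwrite('pics/z2.png',cv2.resize(b,(700,550),interpolation=cv2.INTER_CUBIC))
E
```

```text
(no output)
```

View pics/z1.png

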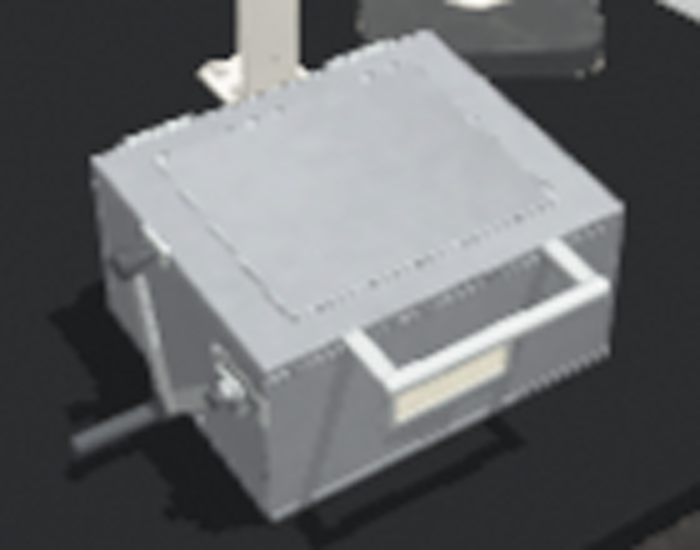

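View pics/z2.png

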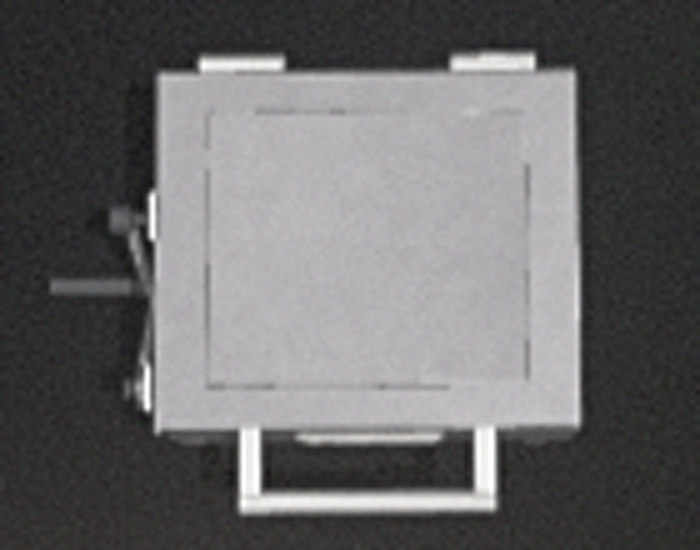

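The first zoom (scene) has the bar ends at (395,380) and (603,288), the knee-bar tip at (78,445) and the stay foot at (228,385). The second (top) has the bar ends at (242,503) and (496,502), the lid corners at (157,430), (580,428), (158,72) and (577,72), and the knee-bar tip at (52,287).

```bash
python3 - <<'E'
from h import *
import pickle
s,t=pickle.load(open('c0.pkl','rb'))
P=dict(barL=((395,380),(242,503)),barR=((603,288),(496,502)),FL=((268,370),(157,430)),FR=((623,206),(580,428)),BL=((95,158),(158,72)),BR=((425,31),(577,72)),tip=((78,443),(52,287)),foot=((228,385),(130,390)))
for k,(a,b) in P.items():
    p,e=tri(s,(245+a[0]/5,165+a[1]/5),t,(230+b[0]/5,150+b[1]/5)); print(k,p.round(4),round(e,4), onz(t,230+b[0]/5,150+b[1]/5,.104).round(4))
E
```

```text
barL [0.4233 0.2365 0.1083] 0.001 [0.4238 0.2372 0.104 ]
barR [0.4226 0.1197 0.101 ] 0.0018 [0.4219 0.1192 0.104 ]
FL [0.459  0.2772 0.1064] 0.0021 [0.4585 0.2766 0.104 ]
FR [0.4563 0.0803 0.107 ] 0.0028 [0.4555 0.0792 0.104 ]
BL [0.6286 0.2755 0.1058] 0.0001 [0.629  0.2757 0.104 ]
BR [0.6264 0.0774 0.104 ] 0.0038 [0.6252 0.076  0.104 ]
tip [0.5372 0.3396 0.0225] 0.001 [0.5267 0.3258 0.104 ]
foot [0.4779 0.2901 0.0879] 0.0029 [0.4774 0.2892 0.104 ]
```

The chest sits at about (0.542, 0.177) with yaw near −0.01. The hinge is at x 0.627 and z 0.10, and the bar centre at (0.423, 0.178, 0.104). I'll move above the bar with the fingers part closed.

carry_out(commands=".1 .614 0 0 0 .0145 -1;.1 .614 0 0 0 .0145 -1;.1 .614 0 0 0 .0145 -1;.1 .614 0 0 0 .0145 -1;.1 .614 0 0 0 .0145 -1;.1 .614 0 0 0 .0145 -1;.1 .614 0 0 0 .0145 -1;.1 .614 0 0 0 .0145 -1;.1 .614 0 0 0 .0145 -1;.1 .614 0 0 0 .0145 -1;.1 .614 0 0 0 .0145 -1;.1 .614 0 0 0 .0145 -1")

```text
clock: 1.3
tool_pos: [0.34, -0.189, 0.4046]
tcp_rot: [-0.0, 0.874, 0.485, -0.0]
ft_force: [0.7, 0.1, -0.5]
opening: 0.0852
finger_force: 0.0
```

carry_out(commands=".138 .614 -.123 0 0 .0145 .4;.138 .614 -.123 0 0 .0145 .4;.138 .614 -.123 0 0 .0145 .4;.138 .614 -.123 0 0 .0145 .4;.138 .614 -.123 0 0 .0145 .4;.138 .614 -.123 0 0 .0145 .4;.138 .614 -.123 0 0 .0145 .4;.138 .614 -.123 0 0 .0145 .4;.138 .614 -.123 0 0 .0145 .4;.138 .614 -.123 0 0 .0145 .4;.138 .614 -.123 0 0 .0145 .4;.138 .614 -.123 0 0 .0145 .4")

```text
clock: 2.5
tool_pos: [0.423, 0.1792, 0.3304]
tcp_rot: [-0.0, 0.711, 0.703, -0.0]
ft_force: [0.2, -0.2, 0.8]
opening: 0.026
finger_force: 0.0
```

```bash
python3 - <<'E'
from h import *
s=bot.get_state();print(s['clock'],s['tool_pos'],s['tcp_rot'],s['opening'],s['ft_force'],s['qpos'],rot(s['tcp_rot']))
c=cam('wrist');print(c['eye'],c['attitude'],c['fx'],c['cx'],c['cy']);import pickle;pickle.dump(c,open('w.pkl','wb'))
import os;os.rename('pics/wrist_%.2f.png'%bot.get_state()['clock'],'pics/w1.png')
E
```

```text
2.5 [0.42297254 0.17920459 0.33043959] [-2.94356128e-05  7.11055486e-01  7.03135863e-01 -2.28253517e-04] 0.02599678319559571 [ 0.21855715 -0.18378535  0.77954401] [ 0.00305858  0.32699834 -0.6402822   2.01680253  0.2525862   0.87559421
 -0.78648415] [[ 1.11998112e-02  9.99937213e-01 -3.65996302e-04]
 [ 9.99937240e-01 -1.11999136e-02 -2.79125760e-04]
 [-2.83207362e-04 -3.62847176e-04 -9.99999894e-01]]
[0.42418915 0.2580355  0.29963745] [ 0.1583086   0.98737216 -0.00559426 -0.00181725] 287.24442814201524 322.82337285949853 199.25221304336554
```

View pics/w1.png

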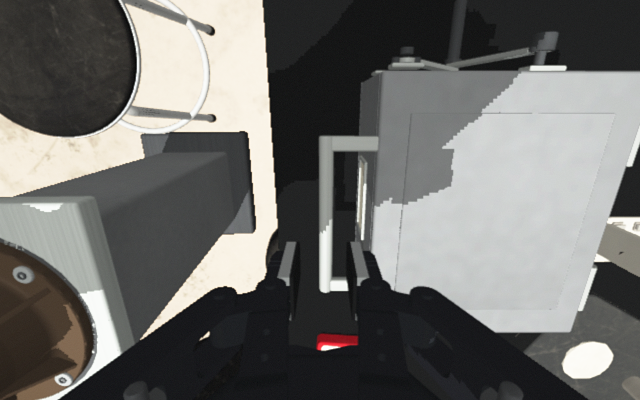

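The wrist picture shows the bar at column ~326, midway between the fingers (290 and 358), with the gap to the lid edge clear. I'll descend and grip.

carry_out(commands="0 0 -.3 0 0 0 .4;0 0 -.4 0 0 0 .4;0 0 -.4 0 0 0 .4;0 0 -.32 0 0 0 .4;0 0 0 0 0 0 .4;0 0 0 0 0 0 1;0 0 0 0 0 0 1;0 0 0 0 0 0 1;0 0 0 0 0 0 1")

```text
clock: 3.45
tool_pos: [0.4243, 0.1778, 0.2609]
tcp_rot: [0.001, 0.712, 0.702, 0.001]
ft_force: [6.0, -0.9, -8.6]
opening: 0.0074
finger_force: 58.3
```

```bash
cat >> h.py <<'E'
def arc(t0,t1,n,a=.204,b=.004):
    t=np.linspace(t0,t1,n+1); x=-a*np.cos(t)+b*np.sin(t); z=a*np.sin(t)+b*np.cos(t)
    for i,j in zip(np.diff(x)/.05,np.diff(z)/.05): print('%.3f 0 %.3f'%(i,j))
def th(s,x0,z0): # lid angle from tool position
    p=s['tool_pos']; return np.arctan2(p[2]-.155-.1,.627-p[0])
E
python3 -c "
from h import *
arc(0,1.2,24)"
```

```text
0.009 0 0.204
0.019 0 0.203
0.029 0 0.202
0.039 0 0.200
0.049 0 0.198
0.059 0 0.195
0.069 0 0.192
0.078 0 0.188
0.088 0 0.184
0.097 0 0.180
0.106 0 0.175
0.114 0 0.169
0.123 0 0.163
0.131 0 0.157
0.138 0 0.150
0.146 0 0.143
0.153 0 0.135
0.159 0 0.128
0.165 0 0.120
0.171 0 0.111
0.176 0 0.102
0.181 0 0.094
0.186 0 0.084
0.190 0 0.075
```

carry_out(commands=".009 0 .204 0 0 0 1;.019 0 .203 0 0 0 1;.029 0 .202 0 0 0 1;.039 0 .2 0 0 0 1;.049 0 .198 0 0 0 1;.059 0 .195 0 0 0 1;0 0 0 0 0 0 1")

```text
clock: 4.15
tool_pos: [0.4346, 0.1777, 0.322]
tcp_rot: [0.001, 0.712, 0.702, 0.002]
ft_force: [6.2, -0.7, -5.9]
opening: 0.0078
finger_force: 59.0
```

carry_out(commands=".079 0 .192 0 0 0 1;.088 0 .188 0 0 0 1;.088 0 .184 0 0 0 1;.097 0 .18 0 0 0 1;.106 0 .175 0 0 0 1;.114 0 .169 0 0 0 1;.123 0 .163 0 0 0 1;.131 0 .157 0 0 0 1;.138 0 .15 0 0 0 1;.146 0 .143 0 0 0 1;.153 0 .135 0 0 0 1;0 0 0 0 0 0 1")

```text
clock: 5.35
tool_pos: [0.4953, 0.1776, 0.4131]
tcp_rot: [-0.0, 0.712, 0.703, -0.002]
ft_force: [-14.2, -8.6, 13.1]
opening: 0.0075
finger_force: 59.8
```

```bash
python3 - <<'E'
from h import *
s=bot.get_state();print(s['clock'],s['tool_pos'],s['ft_force'],s['moment'],th(s,0,0),np.hypot(s['tool_pos'][2]-.255,.627-s['tool_pos'][0]))
E
```

```text
5.35 [0.49525367 0.17764096 0.41314961] [-14.19761484  -8.60726468  13.06971885] [-1.69040366  3.29725285 -0.03123673] 0.8762260436540772 0.205835838446276
```

carry_out(commands="-.02 -.015 .025 0 0 0 1;-.02 -.015 .025 0 0 0 1;0 0 0 0 0 0 1")

```text
clock: 5.65
tool_pos: [0.4951, 0.1768, 0.4146]
tcp_rot: [0.0, 0.712, 0.703, 0.001]
ft_force: [5.1, 1.6, -11.2]
opening: 0.0078
finger_force: 59.0
```

carry_out(commands=".17 .003 .115 0 0 0 1;.17 0 .112 0 0 0 1;.171 0 .111 0 0 0 1;.176 0 .102 0 0 0 1;0 0 0 0 0 0 1")

```text
clock: 6.15
tool_pos: [0.5292, 0.1767, 0.4389]
tcp_rot: [0.0, 0.712, 0.702, -0.0]
ft_force: [-9.5, -5.6, 13.0]
opening: 0.0074
finger_force: 60.8
```

```bash
cat > q.py <<'E'
from h import *
s=bot.get_state();t=th(s,0,0);f=s['ft_force'];print(round(s['clock'],2),s['tool_pos'],f.round(1),s['opening'],'th',t,'r',np.hypot(s['tool_pos'][2]-.255,.627-s['tool_pos'][0]),'Ftan',f[0]*np.sin(t)+f[2]*np.cos(t),'Frad',-f[0]*np.cos(t)+f[2]*np.sin(t))
E
python3 q.py
```

```text
6.15 [0.52922773 0.17671512 0.43891642] [-9.5 -5.6 13. ] 0.007447638084913707 th 1.0821797184579205 r 0.20828986226422364 Ftan -2.3004470050668973 Frad 15.996992015841993
```

carry_out(commands=".138 -.005 .088 0 0 0 1;.14 -.005 .084 0 0 0 1;.147 0 .068 0 0 0 1;0 0 0 0 0 0 1")

```text
clock: 6.55
tool_pos: [0.5511, 0.1763, 0.4501]
tcp_rot: [0.0, 0.712, 0.702, 0.001]
ft_force: [-2.2, -2.9, 7.3]
opening: 0.0071
finger_force: 59.5
```

```bash
python3 q.py
```

```text
6.55 [0.55105065 0.17627041 0.45013866] [-2.2 -2.9  7.3] 0.00714378710149117 th 1.199628659785254 r 0.20939770749468478 Ftan 0.6325911654764234 Frad 7.5685323335736046
```

```bash
python3 - <<'E'
from h import *
import pickle
s=cam('scene');t=cam('top');pickle.dump((s,t),open('c1.pkl','wb'))
a=s['pixels'][160:280,235:335];b=t['pixels'][140:260,225:325]
z=np.hstack([cv2.resize(i,(400,480),interpolation=cv2.INTER_CUBIC) for i in(a,b)])
cv2.imwrite('pics/z3.png',z[...,::-1])
E
python3 q.py
```

```text
6.65 [0.55081897 0.17629011 0.45015185] [-1.5 -1.9  4.9] 0.007953633313050532 th 1.1986208948196857 r 0.2094941375591425 Ftan 0.3790936600952344 Frad 5.075068165691479
```

View pics/z3.png

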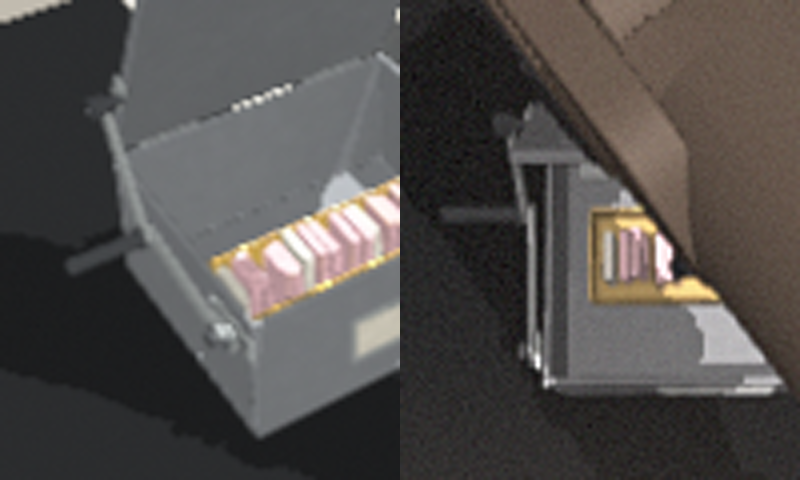

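The scene half shows the foot at (222,335), the knee-bar tip at (72,265) and the upper pivot at (102,103). The top half shows the foot at (532,352), the tip at (445,214) and the upper pivot at (507,122).

```bash
python3 - <<'E'
from h import *
import pickle
s,t=pickle.load(open('c1.pkl','rb'))
for k,a,b in (('foot',(218,335),(130,352)),('tip',(70,266),(43,214)),('upper',(98,105),(103,123))):
    print(k,tri(s,(235+a[0]/4,160+a[1]/4),t,(225+b[0]/4,140+b[1]/4)))
    print(onz(t,225+b[0]/4,140+b[1]/4,.08))
E
python3 - <<'E'
import numpy as np
for f in range(57,74,2):
    D=85+f;A=140*D;c=np.arccos((D*D+5300-164**2)/np.hypot(A,2800))-np.arctan2(2800,A);print(f,c.round(3))
E
```

```text
foot (array([0.47990385, 0.28959221, 0.07943988]), np.float64(0.0018689963044622494))
[0.47930101 0.28875771 0.08      ]
tip (array([0.56211367, 0.33946857, 0.09274823]), np.float64(0.0014096853837778367))
[0.56370599 0.34107159 0.08      ]
upper (array([0.60210789, 0.29355627, 0.16415696]), np.float64(0.0012618577505765986))
[0.61893512 0.30493804 0.08      ]
57 1.502
59 1.475
61 1.448
63 1.422
65 1.396
67 1.37
69 1.344
71 1.319
73 1.293
```

carry_out(commands=".135 -.003 .053 0 0 0 1;.137 0 .048 0 0 0 1;.138 0 .042 0 0 0 1;0 0 0 0 0 0 1")

```text
clock: 7.05
tool_pos: [0.5713, 0.176, 0.4577]
tcp_rot: [0.001, 0.712, 0.702, 0.001]
ft_force: [-4.0, -2.7, 8.5]
opening: 0.0076
finger_force: 59.8
```

```bash
python3 q.py
```

```text
7.05 [0.57125823 0.1760437  0.45768543] [-4.  -2.7  8.5] 0.00760590211602493 th 1.302415060406241 r 0.2102106747235889 Ftan -1.6123304906131453 Frad 9.22646899941651
```

carry_out(commands=".115 0 .037 0 0 0 1;.08 0 .027 0 0 0 1;0 0 0 0 0 0 1")

```text
clock: 7.35
tool_pos: [0.5806, 0.176, 0.4602]
tcp_rot: [0.0, 0.712, 0.702, 0.0]
ft_force: [-4.1, -2.4, 5.6]
opening: 0.0075
finger_force: 59.5
```

```bash
python3 q.py
```

```text
7.35 [0.58059403 0.17597137 0.46015866] [-4.1 -2.4  5.6] 0.007485924512765697 th 1.3483442490799082 r 0.2103416066422197 Ftan -2.782513002979049 Frad 6.369254650591219
```

Now in 2 mm steps.

carry_out(commands=".04 0 .01 0 0 0 1;.02 0 .006 0 0 0 1;0 0 0 0 0 0 1")

```text
clock: 7.65
tool_pos: [0.5835, 0.1759, 0.4613]
tcp_rot: [0.001, 0.712, 0.702, 0.001]
ft_force: [-6.0, -3.8, 7.4]
opening: 0.0077
finger_force: 59.1
```

carry_out(commands=".04 0 .01 0 0 0 1;0 0 0 0 0 0 1")

```text
clock: 7.85
tool_pos: [0.5855, 0.1759, 0.4617]
tcp_rot: [0.001, 0.712, 0.702, 0.001]
ft_force: [-4.6, -3.4, 6.7]
opening: 0.0075
finger_force: 59.0
```

carry_out(commands=".04 0 .008 0 0 0 1;0 0 0 0 0 0 1")

```text
clock: 8.05
tool_pos: [0.5875, 0.1759, 0.4621]
tcp_rot: [0.001, 0.712, 0.702, 0.001]
ft_force: [-5.4, -2.5, 7.3]
opening: 0.0075
finger_force: 59.0
```

carry_out(commands=".04 0 .008 0 0 0 1;0 0 0 0 0 0 1")

```text
clock: 8.25
tool_pos: [0.5895, 0.1759, 0.4626]
tcp_rot: [0.001, 0.712, 0.702, 0.001]
ft_force: [-4.8, -2.6, 6.4]
opening: 0.0076
finger_force: 59.0
```

carry_out(commands=".035 0 .007 0 0 0 1;0 0 0 0 0 0 1")

```text
clock: 8.45
tool_pos: [0.5912, 0.1759, 0.4629]
tcp_rot: [0.001, 0.712, 0.702, 0.0]
ft_force: [-4.8, -3.9, 6.0]
opening: 0.0077
finger_force: 59.0
```

carry_out(commands=".03 0 .005 0 0 0 1;0 0 0 0 0 0 1")

```text
clock: 8.65
tool_pos: [0.5927, 0.1759, 0.4631]
tcp_rot: [0.001, 0.712, 0.702, 0.0]
ft_force: [-5.7, -3.7, 6.9]
opening: 0.0071
finger_force: 59.1
```

carry_out(commands=".03 0 .005 0 0 0 1;0 0 0 0 0 0 1")

```text
clock: 8.85
tool_pos: [0.5942, 0.1758, 0.4634]
tcp_rot: [0.001, 0.712, 0.702, 0.0]
ft_force: [-6.0, -3.8, 6.8]
opening: 0.0075
finger_force: 59.1
```

carry_out(commands=".03 0 .005 0 0 0 1;0 0 0 0 0 0 1")

```text
clock: 9.05
tool_pos: [0.5956, 0.1758, 0.4637]
tcp_rot: [0.001, 0.712, 0.702, 0.0]
ft_force: [-6.1, -4.1, 7.2]
opening: 0.0077
finger_force: 59.1
```

carry_out(commands=".03 0 .004 0 0 0 1;0 0 0 0 0 0 1")

```text
clock: 9.25
tool_pos: [0.5971, 0.1759, 0.4639]
tcp_rot: [0.001, 0.712, 0.702, 0.0]
ft_force: [-5.3, -3.9, 7.4]
opening: 0.0075
finger_force: 59.1
```

carry_out(commands=".03 0 .004 0 0 0 1;0 0 0 0 0 0 1")

```text
clock: 9.45
tool_pos: [0.5987, 0.1758, 0.4641]
tcp_rot: [0.001, 0.712, 0.702, 0.0]
ft_force: [-6.2, -2.7, 7.2]
opening: 0.0073
finger_force: 59.1
```

carry_out(commands=".03 0 .004 0 0 0 1;0 0 0 0 0 0 1")

```text
clock: 9.65
tool_pos: [0.6002, 0.1758, 0.4643]
tcp_rot: [0.001, 0.712, 0.702, 0.0]
ft_force: [-4.9, -3.6, 8.2]
opening: 0.0075
finger_force: 59.1
```

```bash
python3 - <<'E'
from h import *
import pickle
s=cam('scene');t=cam('top');pickle.dump((s,t),open('c2.pkl','wb'))
a=s['pixels'][160:280,235:335];b=t['pixels'][140:260,225:325]
z=np.hstack([cv2.resize(i,(400,480),interpolation=cv2.INTER_CUBIC) for i in(a,b)])
cv2.imwrite('pics/z4.png',z[...,::-1])
E
python3 q.py
```

```text
9.75 [0.60018761 0.17578706 0.46433494] [-4.9 -3.8  7.4] 0.007479268644760277 th 1.4434062713675477 r 0.2110450682355411 Ftan -3.9680537318119136 Frad 7.9736967266555565
```

View pics/z4.png

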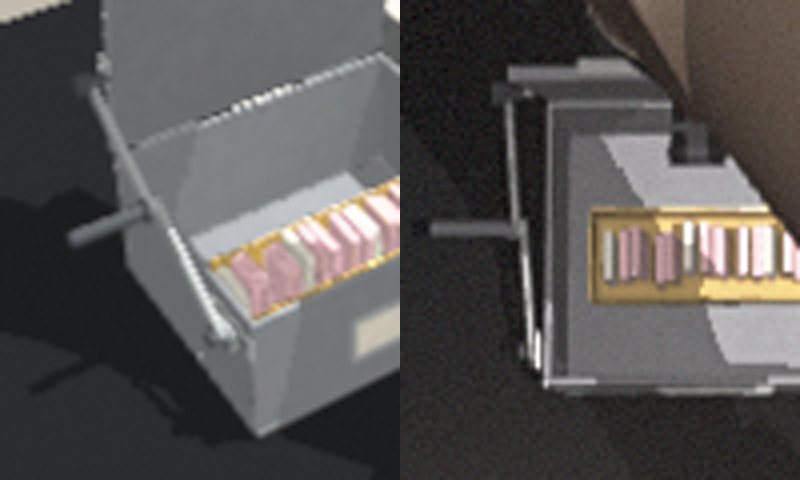

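The stay is nearly straight: the foot is at (222,335), the knee-bar tip at (72,237) and the upper pivot at (82,87). I'll compute how far it still has to go.

```bash
python3 - <<'E'
from h import *
import pickle
s,t=pickle.load(open('c2.pkl','rb'))
for k,a,b in (('foot',(218,335),(130,352)),('tip',(70,238),(31,229)),('upper',(79,88),(97,95))):
    print(k,tri(s,(235+a[0]/4,160+a[1]/4),t,(225+b[0]/4,140+b[1]/4)))
E
```

```text
foot (array([0.47990385, 0.28959221, 0.07943988]), np.float64(0.0018689963044622494))
tip (array([0.54851595, 0.34096994, 0.12675718]), np.float64(0.0026055204717953047))
upper (array([0.61778734, 0.29689824, 0.16752022]), np.float64(0.002282150682725592))
```

carry_out(commands=".03 0 .004 0 0 0 1;0 0 0 0 0 0 1")

```text
clock: 9.95
tool_pos: [0.6012, 0.1759, 0.4644]
tcp_rot: [0.0, 0.712, 0.702, -0.0]
ft_force: [-7.5, -4.3, 7.7]
opening: 0.0075
finger_force: 59.2
```

carry_out(commands=".03 0 .004 0 0 0 1;0 0 0 0 0 0 1")

```text
clock: 10.15
tool_pos: [0.6023, 0.1759, 0.4649]
tcp_rot: [0.0, 0.712, 0.703, -0.001]
ft_force: [-11.4, -4.8, 10.7]
opening: 0.0077
finger_force: 59.1
```

```bash
cat > tip.py <<'E'
from h import *
import pickle
s=cam('scene');t=cam('top');pickle.dump((s,t),open('cl.pkl','wb'))
# dark knee bar against darker bench: compare tip edge along template from c2
r=pickle.load(open('c2.pkl','rb'))
P=[(235+70/4,160+238/4),(225+31/4,140+229/4)]; out=[]
for c,c0,p in zip((s,t),r,P):
    u,v=map(int,map(round,p)); g0=cv2.cvtColor(c0['pixels'],cv2.COLOR_RGB2GRAY)[v-5:v+6,u-4:u+13]
    g=cv2.cvtColor(c['pixels'],cv2.COLOR_RGB2GRAY)[v-25:v+26,u-24:u+33]
    m=cv2.matchTemplate(g,g0,cv2.TM_CCOEFF_NORMED); _,q,_,l=cv2.minMaxLoc(m); out.append((p[0]+l[0]-20,p[1]+l[1]-20)); print(out[-1],round(q,2))
print('tip',tri(s,out[0],t,out[1]))
E
python3 tip.py; python3 q.py
```

```text
(252.5, 219.5) 1.0
(232.75, 197.25) 0.92
tip (array([0.54851595, 0.34096994, 0.12675718]), np.float64(0.0026055204717953047))
10.25 [0.60222728 0.17591604 0.46495085] [-11.8  -4.7  12.1] 0.007599144585965361 th 1.4533464266449958 r 0.21140730422432902 Ftan -10.27179876468619 Frad 13.381317386454743
```

carry_out(commands=".02 0 .002 0 0 0 1;0 0 0 0 0 0 1;0 0 0 0 0 0 1;0 0 0 0 0 0 1")

```text
clock: 10.65
tool_pos: [0.6027, 0.176, 0.465]
tcp_rot: [-0.0, 0.712, 0.703, -0.001]
ft_force: [-15.1, -5.9, 12.2]
opening: 0.008
finger_force: 59.2
```

```bash
python3 tip.py; python3 q.py
```

```text
(252.5, 219.5) 1.0
(232.75, 197.25) 0.92
tip (array([0.54851595, 0.34096994, 0.12675718]), np.float64(0.0026055204717953047))
10.75 [0.60271096 0.17596776 0.46493135] [-14.2  -5.2  12.4] 0.007629243527574239 th 1.4556085747255048 r 0.21133179742440938 Ftan -12.646953045970447 Frad 13.943389481100521
```

carry_out(commands="-.03 0 -.01 0 0 0 1;-.04 0 -.01 0 0 0 1;-.06 .005 -.01 0 0 0 1;0 0 0 0 0 0 1;0 0 0 0 0 0 1")

```text
clock: 11.25
tool_pos: [0.5984, 0.1758, 0.4646]
tcp_rot: [0.002, 0.712, 0.702, 0.002]
ft_force: [-3.5, -4.1, 12.1]
opening: 0.0075
finger_force: 59.3
```

```bash
python3 tip.py; python3 q.py
```

```text
(253.5, 218.5) 0.99
(232.75, 198.25) 0.93
tip (array([0.54528027, 0.33978447, 0.13185419]), np.float64(0.002018975348351571))
11.35 [0.59844068 0.17576202 0.46455144] [-3.1 -4.6 10.6] 0.007398572326718089 th 1.43534298640332 r 0.2114886325040649 Ftan -1.617260937171813 Frad 10.88900834807729
```

carry_out(commands="-.125 .005 -.009 0 0 0 1;-.124 .005 -.019 0 0 0 1;-.123 0 -.026 0 0 0 1;-.122 0 -.03 0 0 0 1;0 0 0 0 0 0 1")

```text
clock: 11.85
tool_pos: [0.5734, 0.1762, 0.4592]
tcp_rot: [0.002, 0.712, 0.702, 0.001]
ft_force: [-1.2, -4.1, 8.2]
opening: 0.0072
finger_force: 59.8
```

```bash
python3 tip.py; python3 q.py
```

```text
(253.5, 218.5) 0.92
(230.75, 204.25) 0.93
tip (array([0.53060299, 0.3433122 , 0.14518814]), np.float64(0.0054100995608026845))
11.95 [0.5735873  0.17617791 0.45920145] [-1.6 -5.5  8.5] 0.006777850487091455 th 1.3149595132505003 r 0.21107142963413683 Ftan 0.6178730666324919 Frad 8.597963895040738
```

carry_out(commands="-.121 0 -.03 0 0 0 1;-.08 0 -.024 0 0 0 1;0 0 0 0 0 0 1")

```text
clock: 12.25
tool_pos: [0.5633, 0.1764, 0.4565]
tcp_rot: [0.001, 0.712, 0.702, 0.001]
ft_force: [-2.1, -4.3, 9.5]
opening: 0.0074
finger_force: 59.3
```

carry_out(commands="-.06 0 -.02 0 0 0 1;0 0 0 0 0 0 1")

```text
clock: 12.45
tool_pos: [0.5607, 0.1764, 0.4557]
tcp_rot: [0.002, 0.712, 0.702, 0.002]
ft_force: [-0.6, -4.5, 8.6]
opening: 0.0073
finger_force: 59.3
```

carry_out(commands="-.06 0 -.02 0 0 0 1;0 0 0 0 0 0 1")

```text
clock: 12.65
tool_pos: [0.558, 0.1763, 0.4548]
tcp_rot: [0.002, 0.712, 0.702, 0.002]
ft_force: [1.1, -4.9, 9.2]
opening: 0.0075
finger_force: 59.3
```

carry_out(commands="-.05 0 -.018 0 0 0 1;0 0 0 0 0 0 1")

```text
clock: 12.85
tool_pos: [0.5558, 0.1764, 0.454]
tcp_rot: [0.002, 0.712, 0.702, 0.002]
ft_force: [2.6, -3.0, 7.6]
opening: 0.0074
finger_force: 59.2
```

```bash
python3 q.py
```

```text
12.85 [0.55578666 0.17635626 0.45399045] [ 2.6 -3.   7.6] 0.007362532056206805 th 1.227124826883609 r 0.21134932822426186 Ftan 4.971634490586809 Frad 6.285578837155715
```

carry_out(commands="-.05 0 -.018 0 0 0 1;0 0 0 0 0 0 1")

```text
clock: 13.05
tool_pos: [0.5535, 0.1763, 0.4531]
tcp_rot: [0.002, 0.712, 0.702, 0.003]
ft_force: [2.8, -4.4, 7.4]
opening: 0.0076
finger_force: 59.2
```

carry_out(commands="-.05 0 -.018 0 0 0 1;0 0 0 0 0 0 1;0 0 0 0 0 0 1")

```text
clock: 13.35
tool_pos: [0.5513, 0.1763, 0.4523]
tcp_rot: [0.002, 0.712, 0.702, 0.003]
ft_force: [3.9, -4.4, 6.8]
opening: 0.0074
finger_force: 59.2
```

```bash
python3 q.py; python3 tip.py
```

```text
13.35 [0.55126644 0.17634148 0.45226155] [ 3.9 -4.4  6.8] 0.007403550268707843 th 1.2042243870041982 r 0.2113000044126479 Ftan 6.0351874320865555 Frad 4.947052865836422
(253.5, 219.5) 0.86
(230.75, 207.25) 0.94
tip (array([0.52432512, 0.34425999, 0.14749076]), np.float64(0.008652213115933397))
```

carry_out(commands="-.04 0 -.015 0 0 0 1;0 0 0 0 0 0 1;0 0 0 0 0 0 .4;0 0 0 0 0 0 .4;0 0 0 0 0 0 .4;0 0 .3 0 0 0 .4;0 0 .5 0 0 0 .4;0 0 .5 0 0 0 .4")

```text
clock: 14.25
tool_pos: [0.547, 0.177, 0.5144]
tcp_rot: [-0.001, 0.711, 0.703, -0.001]
ft_force: [0.0, 0.3, 0.3]
opening: 0.0255
finger_force: 0.0
```

```bash
python3 - <<'E'
from h import *
import pickle
print(bot.get_state()['opening'],bot.get_state()['ft_force'])
s=cam('scene');t=cam('top');pickle.dump((s,t),open('c3.pkl','wb'))
a=s['pixels'][140:260,235:335];b=t['pixels'][140:260,225:325]
z=np.hstack([cv2.resize(i,(400,480),interpolation=cv2.INTER_CUBIC) for i in(a,b)])
cv2.imwrite('pics/z5.png',z[...,::-1])
E
```

```text
0.02549709764495879 [0.04505167 0.2815745  0.34999994]
```

View pics/z5.png

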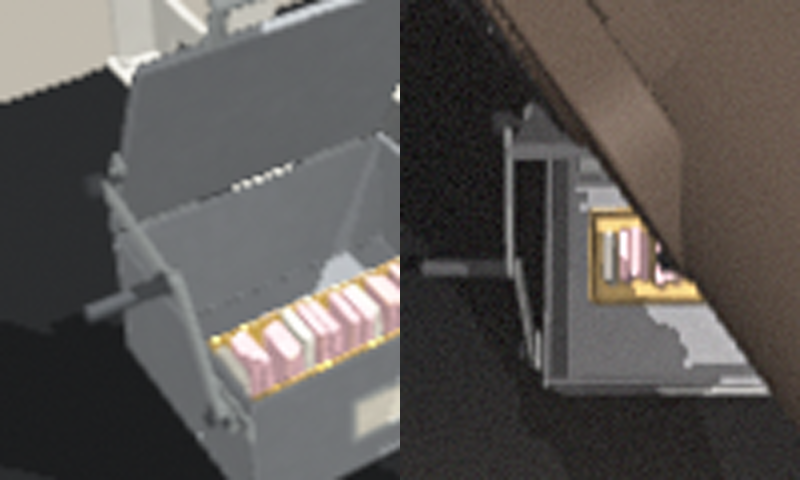

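The stay is locked with the knee raised: knee-bar tip at scene (90,309) and top (422,268), upper pivot at (97,185), foot at (218,415), and the gripper clear of it.

```bash
python3 - <<'E'
from h import *
import pickle
s,t=pickle.load(open('c3.pkl','rb'))
R_={}
for k,a,b in (('foot',(218,415),(130,352)),('tip',(88,311),(21,268)),('base',(172,280),(113,268)),('upper',(96,186),(98,122))):
    R_[k]=tri(s,(235+a[0]/4,140+a[1]/4),t,(225+b[0]/4,140+b[1]/4)); print(k,R_[k])
f,k,u=[R_[i][0][[0,2]] for i in('foot','tip','upper')]
a=np.arctan2(*(k-f)[::-1]);b=np.arctan2(*(u-k)[::-1]);print(np.linalg.norm(k-f),np.linalg.norm(u-k),'knee',2.09+a-b)
E
```

```text
foot (array([0.47990385, 0.28959221, 0.07943988]), np.float64(0.0018689963044622494))
tip (array([0.5220287 , 0.34084799, 0.15343622]), np.float64(0.0007424179825557701))
base (array([0.52179216, 0.2901324 , 0.15021657]), np.float64(0.0019500783420839133))
upper (array([0.60221947, 0.29563187, 0.16443426]), np.float64(0.0003582510146103233))
0.08514671226869644 0.08094143567465917 knee 3.0069710795710702
```

carry_out(commands="0 0 0 0 0 0 .4;0 0 0 0 0 0 .4;0 0 0 0 0 0 .4")

```text
clock: 14.65
tool_pos: [0.547, 0.1767, 0.513]
tcp_rot: [-0.0, 0.712, 0.703, -0.001]
ft_force: [-0.1, 0.1, 0.5]
opening: 0.0257
finger_force: 0.0
```

Locked with the knee at about 2.95. I'll regrip the bar and lift the lid back up.

carry_out(commands=".05 0 -.3 0 0 0 .4;0 0 -.4 0 0 0 .4;0 0 -.4 0 0 0 .4;0 0 -.12 0 0 0 .4;0 0 0 0 0 0 .4;0 0 0 0 0 0 1;0 0 0 0 0 0 1;0 0 0 0 0 0 1;0 0 0 0 0 0 1")

```text
clock: 15.55
tool_pos: [0.5507, 0.1767, 0.4541]
tcp_rot: [0.001, 0.712, 0.702, 0.001]
ft_force: [5.8, 1.2, -5.1]
opening: 0.0078
finger_force: 58.4
```

```bash
python3 q.py
```

```text
15.55 [0.55069112 0.17668076 0.45409011] [ 5.8  1.2 -5.1] 0.007787652236146456 th 1.204779187496658 r 0.2132133118090067 Ftan 3.592907189450613 Frad -6.82645601249966
```

carry_out(commands=".119 0 .042 0 0 0 1;.12 0 .041 0 0 0 1;.121 0 .037 0 0 0 1;.122 0 .033 0 0 0 1;.123 0 .028 0 0 0 1;.124 0 .024 0 0 0 1;.06 0 .01 0 0 0 1;0 0 0 0 0 0 1")

```text
clock: 16.35
tool_pos: [0.5894, 0.1765, 0.4659]
tcp_rot: [0.0, 0.712, 0.702, 0.0]
ft_force: [-5.2, -4.7, 12.1]
opening: 0.0073
finger_force: 60.3
```

```bash
python3 q.py
```

```text
16.35 [0.58936094 0.17653319 0.46589793] [-5.2 -4.7 12.1] 0.007306421695453033 th 1.3941852697396495 r 0.21423033659147658 Ftan -2.9956880706894977 Frad 12.825933014822269
```

carry_out(commands=".07 0 .02 0 0 0 1;.05 0 .012 0 0 0 1;0 0 0 0 0 0 1")

```text
clock: 16.65
tool_pos: [0.5954, 0.1764, 0.4674]
tcp_rot: [0.001, 0.712, 0.702, 0.0]
ft_force: [-5.6, -4.5, 9.7]
opening: 0.0078
finger_force: 59.6
```

carry_out(commands=".04 0 .006 0 0 0 1;0 0 0 0 0 0 1")

```text
clock: 16.85
tool_pos: [0.5973, 0.1764, 0.4677]
tcp_rot: [0.001, 0.712, 0.702, 0.0]
ft_force: [-5.0, -4.9, 9.9]
opening: 0.0075
finger_force: 59.7
```

carry_out(commands=".04 0 .006 0 0 0 1;0 0 0 0 0 0 1")

```text
clock: 17.05
tool_pos: [0.5992, 0.1764, 0.4681]
tcp_rot: [0.001, 0.712, 0.702, 0.0]
ft_force: [-5.6, -4.4, 9.9]
opening: 0.0072
finger_force: 59.7
```

carry_out(commands=".03 0 .004 0 0 0 1;0 0 0 0 0 0 1")

```text
clock: 17.25
tool_pos: [0.6006, 0.1764, 0.4682]
tcp_rot: [0.0, 0.712, 0.702, -0.0]
ft_force: [-6.5, -5.0, 10.7]
opening: 0.0074
finger_force: 59.7
```

carry_out(commands=".02 0 .003 0 0 0 1;0 0 0 0 0 0 1")

```text
clock: 17.45
tool_pos: [0.6013, 0.1764, 0.4683]
tcp_rot: [0.0, 0.712, 0.702, -0.001]
ft_force: [-7.8, -5.3, 10.2]
opening: 0.0071
finger_force: 59.8
```

carry_out(commands=".02 0 .002 0 0 0 1;0 0 0 0 0 0 1")

```text
clock: 17.65
tool_pos: [0.6019, 0.1765, 0.4683]
tcp_rot: [0.0, 0.712, 0.702, -0.001]
ft_force: [-10.3, -5.5, 12.1]
opening: 0.0074
finger_force: 59.9
```

carry_out(commands="0 0 0 0 0 0 .4;0 0 0 0 0 0 .4;0 0 0 0 0 0 .4;0 0 .3 0 0 0 .4;0 0 .5 0 0 0 .4;0 0 .5 0 0 0 .4;0 0 0 0 0 0 1")

```text
clock: 18.35
tool_pos: [0.603, 0.1775, 0.5353]
tcp_rot: [0.001, 0.712, 0.703, 0.003]
ft_force: [0.2, 0.5, 0.7]
opening: 0.0122
finger_force: 0.0
```

```bash
python3 - <<'E'
from h import *
import pickle
s=cam('scene');t=cam('top');pickle.dump((s,t),open('c4.pkl','wb'))
a=s['pixels'][140:260,235:335];b=t['pixels'][140:260,225:325]
z=np.hstack([cv2.resize(i,(400,480),interpolation=cv2.INTER_CUBIC) for i in(a,b)])
cv2.imwrite('pics/z6.png',z[...,::-1])
E
```

```text
(no output)
```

View pics/z6.png

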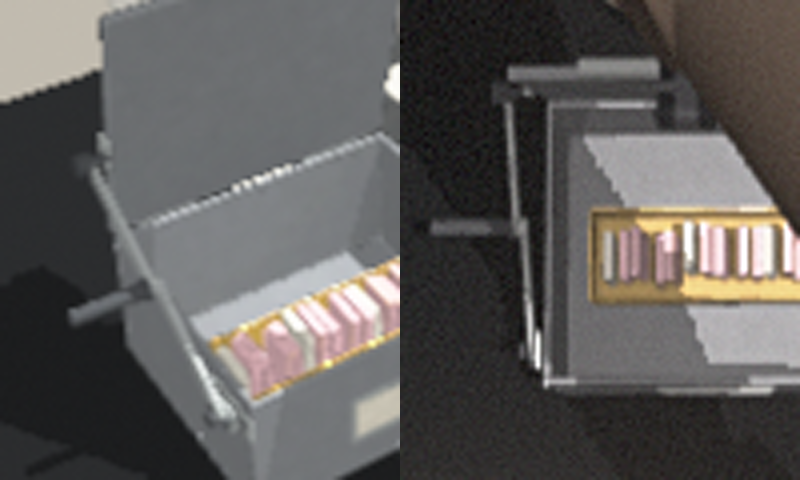

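The stay is now near straight with the knee slightly above the line: knee-bar tip at scene (72,317) and top (431,228). I'll move above the knee bar at about (0.548, 0.322) with the fingers shut.

carry_out(commands="-.22 .58 0 0 0 0 1;-.22 .58 0 0 0 0 1;-.22 .58 0 0 0 0 1;-.22 .58 0 0 0 0 1;-.22 .58 0 0 0 0 1;0 0 -.6 0 0 0 1;0 0 -.7 0 0 0 1;0 0 -.7 0 0 0 1;0 0 -.7 0 0 0 1;0 0 -.7 0 0 0 1;0 0 -.6 0 0 0 1;0 0 0 0 0 0 1")

```text
clock: 19.65
tool_pos: [0.5464, 0.3202, 0.3261]
tcp_rot: [-0.001, 0.712, 0.703, -0.005]
ft_force: [-0.4, -0.2, -0.1]
opening: -0.0004
finger_force: 0.0
```

```bash
python3 - <<'E'
from h import *
import pickle
s,t=pickle.load(open('c4.pkl','rb'))
R_={}
for k,a,b in (('tip',(70,319),(30,228)),('base',(150,290),(118,228)),('upper',(80,166),(96,95))):
    print(k,tri(s,(235+a[0]/4,140+a[1]/4),t,(225+b[0]/4,140+b[1]/4)))
print(bot.get_state()['opening'])
E
```

```text
tip (array([0.54900331, 0.34133111, 0.12587312]), np.float64(0.001732887764337381))
base (array([0.54887089, 0.29137935, 0.12224679]), np.float64(0.0027440558334626353))
upper (array([0.61713415, 0.29681051, 0.16946381]), np.float64(0.0014335062596916935))
-0.00038703997535075404
```

carry_out(commands=".04 0 -.2 0 0 0 1;0 0 -.1 0 0 0 1;0 0 0 0 0 0 1")

```text
clock: 19.95
tool_pos: [0.5498, 0.3219, 0.3169]
tcp_rot: [0.0, 0.712, 0.703, 0.0]
ft_force: [-0.6, 0.4, -1.1]
opening: 0.0001
finger_force: 0.0
```

carry_out(commands="0 0 -.04 0 0 0 1;0 0 -.02 0 0 0 1;0 0 0 0 0 0 1")

```text
clock: 20.25
tool_pos: [0.5496, 0.3219, 0.3139]
tcp_rot: [0.0, 0.712, 0.703, 0.0]
ft_force: [-0.4, 0.5, -0.0]
opening: 0.0003
finger_force: 0.0
```

carry_out(commands="0 0 -.03 0 0 0 1;0 0 0 0 0 0 1")

```text
clock: 20.45
tool_pos: [0.5496, 0.3218, 0.312]
tcp_rot: [0.0, 0.712, 0.703, -0.0]
ft_force: [1.1, -0.6, -0.7]
opening: 0.0001
finger_force: 0.0
```

carry_out(commands="0 0 -.04 0 0 0 1;0 0 -.03 0 0 0 1;0 0 -.03 0 0 0 1;0 0 0 0 0 0 1")

```text
clock: 20.85
tool_pos: [0.5495, 0.3218, 0.3067]
tcp_rot: [-0.0, 0.712, 0.703, -0.0]
ft_force: [-0.1, -0.5, -0.9]
opening: -0.0002
finger_force: 0.0
```

carry_out(commands="0 0 -.02 0 0 0 1;0 0 0 0 0 0 1")

```text
clock: 21.05
tool_pos: [0.5496, 0.3218, 0.3059]
tcp_rot: [-0.0, 0.712, 0.703, -0.0]
ft_force: [0.5, 0.6, -0.1]
opening: -0.0
finger_force: 0.0
```

carry_out(commands="0 0 -.02 0 0 0 1;0 0 0 0 0 0 1")

```text
clock: 21.25
tool_pos: [0.5496, 0.3218, 0.3049]
tcp_rot: [0.0, 0.712, 0.703, -0.0]
ft_force: [0.6, -0.0, 0.3]
opening: 0.0
finger_force: 0.0
```

carry_out(commands="0 0 -.02 0 0 0 1;0 0 0 0 0 0 1")

```text
clock: 21.45
tool_pos: [0.5496, 0.3218, 0.304]
tcp_rot: [0.0, 0.712, 0.703, 0.0]
ft_force: [0.4, -0.5, 0.2]
opening: 0.0002
finger_force: 0.2
```

carry_out(commands="0 0 -.02 0 0 0 1;0 0 0 0 0 0 1")

```text
clock: 21.65
tool_pos: [0.5496, 0.3218, 0.303]
tcp_rot: [0.0, 0.712, 0.703, 0.0]
ft_force: [0.3, 0.7, 0.3]
opening: 0.0
finger_force: 0.3
```

carry_out(commands=".005 0 -.02 0 0 0 1;0 0 0 0 0 0 1")

```text
clock: 21.85
tool_pos: [0.5499, 0.3218, 0.302]
tcp_rot: [0.0, 0.712, 0.703, 0.0]
ft_force: [1.2, 0.1, 1.1]
opening: 0.0004
finger_force: 0.4
```

carry_out(commands=".01 0 -.02 0 0 0 1;0 0 0 0 0 0 1")

```text
clock: 22.05
tool_pos: [0.5505, 0.3219, 0.301]
tcp_rot: [0.0, 0.712, 0.703, 0.0]
ft_force: [0.4, -1.3, 0.9]
opening: -0.0
finger_force: 0.7
```

carry_out(commands=".01 0 -.02 0 0 0 1;0 0 0 0 0 0 1")

```text
clock: 22.25
tool_pos: [0.5511, 0.3218, 0.3001]
tcp_rot: [0.0, 0.712, 0.702, 0.0]
ft_force: [1.4, -0.4, 2.5]
opening: 0.0
finger_force: 1.0
```

carry_out(commands=".01 0 -.02 0 0 0 1;0 0 0 0 0 0 1")

```text
clock: 22.45
tool_pos: [0.5516, 0.3218, 0.2991]
tcp_rot: [0.0, 0.712, 0.703, 0.0]
ft_force: [1.5, -0.1, 3.0]
opening: 0.0
finger_force: 1.3
```

carry_out(commands=".01 0 -.02 0 0 0 1;0 0 0 0 0 0 1")

```text
clock: 22.65
tool_pos: [0.552, 0.3218, 0.2981]
tcp_rot: [0.0, 0.712, 0.703, 0.0]
ft_force: [2.3, -0.3, 2.9]
opening: -0.0001
finger_force: 1.3
```

carry_out(commands=".01 0 -.02 0 0 0 1;0 0 0 0 0 0 1")

```text
clock: 22.85
tool_pos: [0.5525, 0.3219, 0.297]
tcp_rot: [0.0, 0.712, 0.703, 0.0]
ft_force: [2.4, 0.2, 3.0]
opening: -0.0002
finger_force: 1.6
```

carry_out(commands=".01 0 -.02 0 0 0 1;0 0 0 0 0 0 1")

```text
clock: 23.05
tool_pos: [0.553, 0.3219, 0.296]
tcp_rot: [0.0, 0.712, 0.703, 0.0]
ft_force: [1.4, -0.6, 3.6]
opening: 0.0
finger_force: 1.5
```

carry_out(commands=".01 0 -.02 0 0 0 1;.01 0 -.02 0 0 0 1;0 0 0 0 0 0 1")

```text
clock: 23.35
tool_pos: [0.554, 0.3218, 0.294]
tcp_rot: [0.0, 0.712, 0.702, 0.0]
ft_force: [1.9, -0.0, 3.0]
opening: 0.0004
finger_force: 1.5
```

carry_out(commands=".01 0 -.02 0 0 0 1;.01 0 -.02 0 0 0 1;0 0 0 0 0 0 1")

```text
clock: 23.65
tool_pos: [0.555, 0.3218, 0.2919]
tcp_rot: [0.0, 0.712, 0.703, 0.0]
ft_force: [3.4, 0.1, 3.9]
opening: -0.0003
finger_force: 1.9
```

carry_out(commands=".01 0 -.02 0 0 0 1;.01 0 -.02 0 0 0 1;0 0 0 0 0 0 1")

```text
clock: 23.95
tool_pos: [0.5559, 0.3218, 0.2899]
tcp_rot: [0.0, 0.712, 0.703, 0.0]
ft_force: [2.9, 0.5, 4.9]
opening: 0.0
finger_force: 1.9
```

carry_out(commands=".01 0 -.02 0 0 0 1;.01 0 -.02 0 0 0 1;0 0 0 0 0 0 1")

```text
clock: 24.25
tool_pos: [0.5568, 0.3218, 0.2878]
tcp_rot: [-0.0, 0.712, 0.703, -0.0]
ft_force: [2.6, -0.7, 4.3]
opening: 0.0001
finger_force: 1.9
```

carry_out(commands=".01 0 -.02 0 0 0 1;.01 0 -.02 0 0 0 1;0 0 0 0 0 0 1")

```text
clock: 24.55
tool_pos: [0.5578, 0.3218, 0.2858]
tcp_rot: [-0.0, 0.712, 0.703, -0.0]
ft_force: [2.7, -0.4, 3.9]
opening: 0.0
finger_force: 1.8
```

```bash
python3 - <<'E'
from h import *
import pickle
s=cam('scene');t=cam('top');pickle.dump((s,t),open('c5.pkl','wb'))
a=s['pixels'][140:260,235:335];b=t['pixels'][140:260,225:325]
z=np.hstack([cv2.resize(i,(400,480),interpolation=cv2.INTER_CUBIC) for i in(a,b)])
cv2.imwrite('pics/z7.png',z[...,::-1])
E
```

```text
(no output)
```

View pics/z7.png

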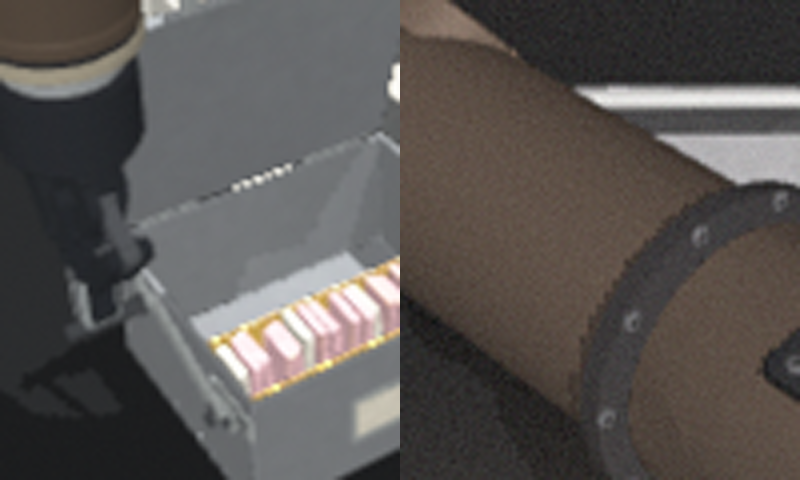

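Ten views are now used. The fingers rest on the knee bar, which is visibly below the line, near (90,320). I'll press a little further for margin and then retreat upward.

carry_out(commands=".01 0 -.025 0 0 0 1;.01 0 -.025 0 0 0 1;.01 0 -.025 0 0 0 1;.01 0 -.025 0 0 0 1;0 0 0 0 0 0 1;0 0 0 0 0 0 1")

```text
clock: 25.25
tool_pos: [0.5597, 0.3218, 0.2807]
tcp_rot: [-0.0, 0.712, 0.703, -0.0]
ft_force: [2.4, 0.1, 2.0]
opening: -0.0
finger_force: 1.0
```

carry_out(commands="-.02 0 .3 0 0 0 1;-.02 0 .7 0 0 0 1;-.02 0 .8 0 0 0 1;-.02 0 .8 0 0 0 1;-.02 0 .8 0 0 0 1;0 0 .8 0 0 0 .4;0 0 .9 0 0 0 .4;0 0 0 0 0 0 .4")

```text
clock: 26.05
tool_pos: [0.5538, 0.3229, 0.5436]
tcp_rot: [0.0, 0.711, 0.703, 0.005]
ft_force: [-0.1, 0.3, 0.5]
opening: 0.0255
finger_force: 0.0
```

```bash
python3 - <<'E'
from h import *
import pickle
s=cam('scene');t=cam('top');pickle.dump((s,t),open('c6.pkl','wb'))
# bright bar/hardware: knee bar tip by template from c4
r=pickle.load(open('c4.pkl','rb'))
P=[(235+70/4,140+319/4),(225+30/4,140+228/4)];out=[]
for c,c0,p in zip((s,t),r,P):
    u,v=map(int,map(round,p)); g0=cv2.cvtColor(c0['pixels'],cv2.COLOR_RGB2GRAY)[v-5:v+6,u-4:u+13]
    g=cv2.cvtColor(c['pixels'],cv2.COLOR_RGB2GRAY)[v-25:v+26,u-24:u+33]
    m=cv2.matchTemplate(g,g0,cv2.TM_CCOEFF_NORMED); _,q,_,l=cv2.minMaxLoc(m); out.append((p[0]+l[0]-20,p[1]+l[1]-20)); print(out[-1],q)
print(tri(s,out[0],t,out[1]))
# lid pull bar: bright pixels in scene near expected projections for various theta
def proj(c,P):
    d=rot(c['attitude']).T@(np.array(P)-c['eye']); return d[0]/d[2]*c['fx']+c['cx'],d[1]/d[2]*c['fy']+c['cy']
g=cv2.cvtColor(s['pixels'],cv2.COLOR_RGB2GRAY)
for th_ in np.arange(1.2,1.5,.02):
    L=[]
    for y in np.linspace(.13,.225,30):
        u,v=proj(s,(.627-.204*np.cos(th_)+.004*np.sin(th_),y,.1+.204*np.sin(th_)+.004*np.cos(th_))); L.append(int(g[int(round(v)),int(round(u))]))
    print(round(th_,2),int(np.median(L)),end=' | ')
E
python3 q.py
```

```text
(253.5, 223.75) 0.904793918132782
(246.5, 212.0) 0.31175050139427185
(array([0.52440289, 0.32771168, 0.12377785]), np.float64(0.043705569843052745))
1.2 187 | 1.22 188 | 1.24 187 | 1.26 170 | 1.28 174 | 1.3 230 | 1.32 228 | 1.34 187 | 1.36 187 | 1.38 187 | 1.4 187 | 1.42 187 | 1.44 187 | 1.46 187 | 1.48 187 | 1.5 187 | 26.15 [0.55407214 0.32216977 0.53762402] [-0.1  0.3 -1.1] 0.02598170200050677 th 1.3182665044786437 r 0.2918814953180457 Ftan -0.4011685626651724 Frad -0.9923287346552837
```

```bash
python3 - <<'E'
from h import *
import pickle
def proj(c,P):
    d=rot(c['attitude']).T@(np.array(P)-c['eye']); return d[0]/d[2]*c['fx']+c['cx'],d[1]/d[2]*c['fy']+c['cy']
for n in('c3','c4','c6'):
    s=pickle.load(open(n+'.pkl','rb'))[0];g=cv2.GaussianBlur(cv2.cvtColor(s['pixels'],cv2.COLOR_RGB2GRAY),(3,3),0)
    T=np.arange(1.05,1.55,.01);B=[]
    for th_ in T:
        L=[g[int(round(v)),int(round(u))] for y in np.linspace(.13,.225,40) for u,v in [proj(s,(.627-.204*np.cos(th_)+.004*np.sin(th_),y,.1+.204*np.sin(th_)+.004*np.cos(th_)))]]
        B.append(int(np.percentile(L,60)))
    print(n,[(round(t,2),b) for t,b in zip(T,B) if b>200])
E
```

```text
c3 [(np.float64(1.18), 201), (np.float64(1.19), 226), (np.float64(1.2), 226), (np.float64(1.21), 213)]
c4 [(np.float64(1.42), 207), (np.float64(1.43), 222), (np.float64(1.44), 223), (np.float64(1.45), 217)]
c6 [(np.float64(1.29), 206), (np.float64(1.3), 227), (np.float64(1.31), 228), (np.float64(1.32), 219), (np.float64(1.33), 204)]
```

carry_out(commands=".08 -.58 0 0 0 0 .2;.08 -.58 0 0 0 0 .2;.08 -.58 0 0 0 0 .2;.08 -.58 0 0 0 0 .2;.09 -.59 0 0 0 0 .2;0 0 -.3 0 0 0 .2;0 0 -.45 0 0 0 .2;0 0 -.45 0 0 0 .2;0 0 -.37 0 0 0 .2;0 0 0 0 0 0 .2")

```text
clock: 27.15
tool_pos: [0.5743, 0.1755, 0.4536]
tcp_rot: [-0.002, 0.711, 0.703, -0.003]
ft_force: [0.4, -0.2, 0.4]
opening: 0.034
finger_force: 0.0
```

carry_out(commands="0 0 0 0 0 0 1;0 0 0 0 0 0 1;0 0 0 0 0 0 1;0 0 0 0 0 0 1;0 0 0 0 0 0 1")

```text
clock: 27.65
tool_pos: [0.5753, 0.1765, 0.4583]
tcp_rot: [0.0, 0.712, 0.703, 0.0]
ft_force: [-2.8, -0.4, 4.3]
opening: 0.0078
finger_force: 58.9
```

```bash
python3 q.py; python3 -c "
from h import *
arc(1.31,.01,26,.209,.004)"
```

```text
27.65 [0.57527959 0.17653212 0.45827538] [-2.8 -0.4  4.3] 0.0077977691888132345 th 1.3216477631193884 r 0.2097519543705282 Ftan -1.6691905408495895 Frad 4.862814795672076
-0.202 0 -0.055
-0.199 0 -0.065
-0.195 0 -0.075
-0.191 0 -0.085
-0.187 0 -0.094
-0.182 0 -0.103
-0.176 0 -0.112
-0.171 0 -0.121
-0.164 0 -0.129
-0.158 0 -0.137
-0.151 0 -0.145
-0.143 0 -0.152
-0.135 0 -0.159
-0.127 0 -0.166
-0.119 0 -0.172
-0.110 0 -0.178
-0.101 0 -0.183
-0.092 0 -0.188
-0.082 0 -0.192
-0.072 0 -0.196
-0.063 0 -0.199
-0.053 0 -0.202
-0.042 0 -0.205
-0.032 0 -0.207
-0.022 0 -0.208
-0.011 0 -0.209
```

carry_out(commands="-.12 0 -.03 0 0 0 1;-.19 0 -.06 0 0 0 1;-.19 0 -.072 0 0 0 1;0 0 0 0 0 0 1")

```text
clock: 28.05
tool_pos: [0.5483, 0.1769, 0.4491]
tcp_rot: [-0.001, 0.711, 0.703, -0.001]
ft_force: [-4.7, 2.5, 1.8]
opening: 0.0075
finger_force: 60.2
```

```bash
python3 q.py
```

```text
28.05 [0.5483033  0.17689517 0.44908373] [-4.7  2.5  1.8] 0.007450566900365886 th 1.1855764062374812 r 0.2094317703563189 Ftan -3.700259263293011 Frad 3.4954365979230326
```

carry_out(commands="-.19 0 -.078 0 0 0 1;-.187 0 -.088 0 0 0 1;-.182 0 -.1 0 0 0 1;-.177 0 -.11 0 0 0 1;-.171 0 -.119 0 0 0 1;0 0 0 0 0 0 1")

```text
clock: 28.65
tool_pos: [0.5029, 0.1772, 0.4233]
tcp_rot: [-0.001, 0.711, 0.703, -0.001]
ft_force: [-1.2, 7.8, -3.8]
opening: 0.0074
finger_force: 58.5
```

```bash
python3 q.py
```

```text
28.65 [0.50288865 0.17724539 0.42330679] [-1.2  7.8 -3.8] 0.007433872927740644 th 0.935400712258316 r 0.2091191147687417 Ftan -3.27781377213132 Frad -2.3413068714433294
```

carry_out(commands="-.164 .01 -.126 0 0 0 1;-.158 .005 -.134 0 0 0 1;-.151 .005 -.142 0 0 0 1;-.143 0 -.15 0 0 0 1;-.135 0 -.157 0 0 0 1;-.127 0 -.164 0 0 0 1;0 0 0 0 0 0 1")

```text
clock: 29.35
tool_pos: [0.4603, 0.1777, 0.3795]
tcp_rot: [-0.0, 0.711, 0.703, 0.001]
ft_force: [5.8, 8.6, -11.6]
opening: 0.0073
finger_force: 58.9
```

```bash
python3 q.py
```

```text
29.35 [0.46026461 0.17774732 0.37951427] [  5.8   8.6 -11.6] 0.007322068326338292 th 0.6414356312468427 r 0.20809731903492237 Ftan -5.789629846861226 Frad -11.613069976726873
```

carry_out(commands="-.109 .01 -.175 0 0 0 1;-.104 .005 -.178 0 0 0 1;-.101 0 -.181 0 0 0 1;-.092 0 -.186 0 0 0 1;-.082 0 -.191 0 0 0 1;-.072 0 -.195 0 0 0 1;0 0 0 0 0 0 1")

```text
clock: 30.05
tool_pos: [0.4332, 0.1781, 0.3244]
tcp_rot: [0.0, 0.712, 0.703, 0.001]
ft_force: [8.5, 6.4, -9.4]
opening: 0.0073
finger_force: 58.5
```

```bash
python3 q.py
```

```text
30.05 [0.43315894 0.17810045 0.32439493] [ 8.5  6.4 -9.4] 0.007313981094278702 th 0.34378311795485045 r 0.20588835211522707 Ftan -5.9843740243505685 Frad -11.128728978773092
```

carry_out(commands="-.025 .005 -.15 0 0 0 1;-.03 .005 -.15 0 0 0 1;-.03 0 -.15 0 0 0 1;-.025 0 -.15 0 0 0 1;-.02 0 -.15 0 0 0 1;-.015 0 -.15 0 0 0 1;-.01 0 -.1 0 0 0 1;0 0 0 0 0 0 1")

```text
clock: 30.85
tool_pos: [0.4253, 0.1785, 0.2749]
tcp_rot: [-0.0, 0.712, 0.703, -0.0]
ft_force: [1.7, 4.7, -5.5]
opening: 0.0069
finger_force: 58.4
```

carry_out(commands="0 0 -.08 0 0 0 1;0 0 -.08 0 0 0 1;0 0 0 0 0 0 1")

```text
clock: 31.15
tool_pos: [0.4249, 0.1788, 0.2699]
tcp_rot: [0.001, 0.712, 0.703, -0.0]
ft_force: [-12.1, -3.6, 42.4]
opening: 0.0075
finger_force: 64.5
```

carry_out(commands="0 0 -.05 0 0 0 1;0 0 0 0 0 0 1")

```text
clock: 31.35
tool_pos: [0.4247, 0.1786, 0.2679]
tcp_rot: [0.002, 0.712, 0.702, -0.0]
ft_force: [-15.1, -5.3, 52.2]
opening: 0.0072
finger_force: 68.4
```

carry_out(commands="0 0 -.04 0 0 0 1;0 0 0 0 0 0 1")

```text
clock: 31.55
tool_pos: [0.4248, 0.1779, 0.2662]
tcp_rot: [0.002, 0.712, 0.702, -0.001]
ft_force: [-16.3, -9.0, 60.1]
opening: 0.0073
finger_force: 72.1
```

carry_out(commands="0 0 .06 0 0 0 1;0 0 .06 0 0 0 1;0 0 .02 0 0 0 1;0 0 0 0 0 0 1")

```text
clock: 31.95
tool_pos: [0.4252, 0.1775, 0.2697]
tcp_rot: [0.0, 0.712, 0.702, -0.001]
ft_force: [0.4, -4.1, -1.8]
opening: 0.0076
finger_force: 65.1
```

```bash
python3 q.py; python3 - <<'E'
from h import *
import pickle
s=cam('scene');t=cam('top');pickle.dump((s,t),open('c7.pkl','wb'))
r=pickle.load(open('c0.pkl','rb'))
def m(P,w=5):
    for c,c0,p in zip((s,t),r,P):
        u,v=map(int,map(round,p));G=lambda x:cv2.cvtColor(x['pixels'],cv2.COLOR_RGB2GRAY)
        g0=cv2.resize(G(c0)[v-w:v+w+1,u-w:u+w+1],None,fx=4,fy=4,interpolation=3);g=cv2.resize(G(c)[v-15:v+16,u-15:u+16],None,fx=4,fy=4,interpolation=3)
        q=cv2.minMaxLoc(cv2.matchTemplate(g,g0,cv2.TM_CCOEFF_NORMED));print('shift px',np.array(q[3])/4-(15-w),round(q[1],2))
for n,a,b in (('barL',(395,380),(242,503)),('FL',(268,370),(157,430)),('kneetip',(78,443),(52,287))):
    print(n);m([(245+a[0]/5,165+a[1]/5),(230+b[0]/5,150+b[1]/5)])
E
```

```text
31.95 [0.42521159 0.1775022  0.26966979] [ 0.4 -4.1 -1.8] 0.007577792097296849 th 0.07257117846272375 r 0.20232094731906994 Ftan -1.8097888131116195 Frad -0.5650067276300791
barL
shift px [-1. -1.] 0.64
shift px [-3. -4.] 0.59
FL
shift px [6. 2.] 0.63
shift px [0. 0.] 0.9
kneetip
shift px [-1.  0.] 0.97
shift px [0. 0.] 0.91
```

carry_out(commands="0 0 -.02 0 0 0 1;0 0 0 0 0 0 1")

```text
clock: 32.25
tool_pos: [0.4251, 0.1776, 0.2686]
tcp_rot: [0.0, 0.712, 0.702, -0.001]
ft_force: [0.0, -6.5, -3.4]
opening: 0.0073
finger_force: 65.0
```

carry_out(commands="0 0 0 0 0 0 .4;0 0 0 0 0 0 .4;0 0 0 0 0 0 .4;0 0 .2 0 0 0 .4;0 0 .6 0 0 0 .4;0 0 .7 0 0 0 .4;0 0 .7 0 0 0 .4;-.6 0 .4 0 0 0 .4;-.6 0 0 0 0 0 .4;0 0 0 0 0 0 .4")

```text
clock: 33.25
tool_pos: [0.3621, 0.1793, 0.4005]
tcp_rot: [0.001, 0.711, 0.704, 0.0]
ft_force: [0.3, -0.3, 0.7]
opening: 0.0252
finger_force: 0.0
```

```bash
python3 q.py; python3 - <<'E'
from h import *
import pickle
s=cam('scene');t=cam('top')
r=pickle.load(open('c0.pkl','rb'))
def m(P,w=5):
    for c,c0,p in zip((s,t),r,P):
        u,v=map(int,map(round,p));G=lambda x:cv2.cvtColor(x['pixels'],cv2.COLOR_RGB2GRAY)
        g0=cv2.resize(G(c0)[v-w:v+w+1,u-w:u+w+1],None,fx=4,fy=4,interpolation=3);g=cv2.resize(G(c)[v-15:v+16,u-15:u+16],None,fx=4,fy=4,interpolation=3)
        q=cv2.minMaxLoc(cv2.matchTemplate(g,g0,cv2.TM_CCOEFF_NORMED));print('shift px',np.array(q[3])/4-(15-w),round(q[1],2))
for n,a,b in (('barL',(395,380),(242,503)),('barR',(603,288),(496,502)),('FL',(268,370),(157,430)),('kneetip',(78,443),(52,287))):
    print(n);m([(245+a[0]/5,165+a[1]/5),(230+b[0]/5,150+b[1]/5)])
E
```

```text
33.25 [0.36212982 0.17928172 0.40048425] [ 0.3 -0.3  0.7] 0.02524730300382213 th 0.5022796882901694 r 0.30219510044074926 Ftan 0.735599436886238 Frad 0.11637817467031694
barL
shift px [-5. -5.] 0.68
shift px [ 0. -4.] 0.82
barR
shift px [0. 0.] 1.0
shift px [0. 0.] 1.0
FL
shift px [-3. -4.] 0.88
shift px [0. 0.] 0.96
kneetip
shift px [0. 0.] 1.0
shift px [0. 0.] 0.96
```

The right end of the bar and the knee tip match their starting pixels exactly, so the lid is shut and the stay folded. I'm handing in.

```bash
python3 -c "
from h import *
print(order.job_done())"
```

```text
the job is handed in; nothing more can be done
None
```

I locked the stay, left it carrying the lid alone, then folded it and closed the lid, and handed the job in at about 33 s; no verdict came back. At shutting I briefly pressed up to 60 N at the wrist on the closed lid before backing off (limit 120 N).

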